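# Make up two painters' kits in a pottery-painting studio

## Robot

A 6-joint arm with a two-finger parallel gripper is mounted at the origin on the work surface. World frame = base frame: x ahead of the robot, y to its left, z up, the work surface at z = 0. Lengths are in m, angles in rad, forces in N, time in s.
With the tool pointing down it reaches from about 0.25 to 0.8 m from the base axis. Payload 8.5 kg.
Tool frame: the origin (TCP) lies midway between the tips of the shut fingers; the grasp point (between the pads) lies 19 mm behind it; z points along the fingers, y is the line along which they close (so a half turn about z gives the same grasp; the last joint's range is limited). The gripper opens to 85 mm and grips with 20 to 120 N. Pads are 22 mm wide; open, the fingers measure 114 mm over their backs; the gripper's body (76 mm by 85 mm) begins 54 mm behind the grasp point. The pads swing forward as they close: fully open they stand 13 mm farther back than shut.
Start: joints at [-1.168, 0.238, -0.013, 1.319, 0, 1.571], TCP at [0.206, -0.483, 0.231] pointing down, gripper open.
Joint ranges: [-2.66, 2.66], [-1.03, 1.9], [-1.14, 1.46], [-1.82, 2.27], [-1.45, 1.34], [-3.14, 3.14]. Speed limits (rad/s): [2.22, 2.22, 2.79, 3.14, 3.14, 3.14].

## Interface

Orientations are given as [roll, pitch, yaw] about the fixed x, y, z axes, in that order (R = Rz(yaw) Ry(pitch) Rx(roll)).
In Python, from cell import env, eyes gives the robot as it stands.
- The arm moves only by the shell command python3 -m crank 'ROWS'. ROWS is JSON, a list of rows, each a list of 3 entries, a list of its own where there are three numbers: the gripper command: -1 is shut, 1 is fully open, values between are in proportion, then the shift along the tool's x, y, z as a fraction of full scale, then the turn about the tool's z as a fraction of full scale. In form: [[claw, [x, y, z], twist], ...]. A call has 1 to 12 rows; each row is the pose to reach, as a shift and turn from the pose commanded when the call began, along the tool's axes at that moment; what a row does not reach only later rows make up. Full scale, the value 1, is 0.1 m for a shift and 90 degrees for a turn. A row lasts 1/8 s, in which the tool goes at most 62.5 mm and 10.7 degrees, less where a joint would pass 70% of its speed; a pose out of reach is approached as far as the arm can. A call with a number of a shift or a turn outside -1 to 1 is refused whole. A call with a gripper value outside its range is refused whole. The fingers move at their own pace and stop on an object; the grip force is fixed at half the most. Time passes only in rows, so rows that repeat a pose let the fingers close. It gives the time, the measured TCP pose, the force, the opening and the grip force at its end, in the units of the state.
- env.read_state(): the state, without advancing time (a new reading comes with each control period).
- eyes.capture(name): name is "side" or "top" or "wrist"; returns a dict with "image" (384x512x3 uint8, red, green, blue), "vfov" (degrees; the focal length in pixels is half the picture's height over the tangent of half this angle, whatever the lens; pixels are square), "cx", "cy" (the principal point, pixels), "dist" ([k1, k2, p1, p2, k3] as OpenCV has them; the pictures are not rectified), "eye" and "rotation" of the camera in the world. Camera axes: x right, y down, z forward; pixel columns grow to the right and rows downward; lengths in m; the calibration is good to about 2 mm. A picture is of the moment at which its call begins. There is no depth.
- env.finish_job(): hands the job in; it is judged then, once.
The state is a dict: "t": time; "q": joint angles; "joint_velocities": joint speeds; "joint_torque": joint torques, N m; "eef_pos": TCP position; "tcp_rot": TCP orientation; "force": force on the tool from outside, world axes, zero at the start; "torque": the same for the moment, N m; "finger_gap": finger opening in m; "grip_force": force on a finger pad.
Only numpy, scipy, OpenCV 4.12 (cv2) and the standard library are available. Lean on these libraries where they do the work, as an engineer would, in place of code of your own. Each camera call takes 0.05 s, during which the arm holds its last target. There are 200 camera calls.

## Task

Make up the two painters' trays. In the blue tray stand the axolotl figure in the middle bay, with the blue paint pot in one end bay and the yellow paint pot in the other; in the orange tray stand the little house in the middle bay and the red paint pot in either end bay. Set everything down upright and gently, without dropping it, and leave the green pot and the bare vase where they are.

Things in the scene. Friction and masses are not known exactly. Their poses are not given: they have to be found in the camera images.
- axolotl_mid (a point): axolotl figure of cream fired clay with three short blue gills on each side of its head: an upright round body and head 50 mm across and 70 mm tall, 0.16 kg. The face looks along its -x axis; the gills stick out along +y and -y to 35 mm from the middle, between 39 and 72 mm above the underside, so grip it front to back (along its x axis). The point is its centre, 35 mm above its underside; z up.
- house_mid (a point): little house of cream fired clay with a red gable roof: 46 mm along x, 42 mm along y, upright walls to 46 mm, roof ridge (along y) at about 70 mm, 0.16 kg; door and windows on its -x face. Grip it by either pair of opposite walls. The point is its centre, 35 mm above its underside; z up.
- blue_pot_mid (a point): paint pot, blue all over (lid too) with a white paper band round its middle: an upright cylinder 41 mm across and 65 mm tall, 0.10 kg. The point is its centre, 32.5 mm above its underside; z up.
- yellow_pot_mid (a point): paint pot, yellow all over (lid too) with a white paper band round its middle: an upright cylinder 41 mm across and 65 mm tall, 0.10 kg. The point is its centre, 32.5 mm above its underside; z up.
- red_pot_mid (a point): paint pot, red all over (lid too) with a white paper band round its middle: an upright cylinder 41 mm across and 65 mm tall, 0.10 kg. The point is its centre, 32.5 mm above its underside; z up.
- blue_tray: blue plastic tray with paler walls, fixed to the table, 226 mm long (its x axis) and 88 mm wide (its y axis), 10 mm high over all, floor 3 mm thick, walls 4 mm thick. Two cross walls part it into three equal bays in a row, each 70 mm long and 80 mm wide inside: the middle bay is centred on the tray, the end bays are centred 74 mm from it along +x and -x. Origin: centre of the tray's underside (on the table); z up.
- orange_tray: orange plastic tray with paler walls, fixed to the table, 226 mm long (its x axis) and 88 mm wide (its y axis), 10 mm high over all, floor 3 mm thick, walls 4 mm thick. Two cross walls part it into three equal bays in a row, each 70 mm long and 80 mm wide inside: the middle bay is centred on the tray, the end bays are centred 74 mm from it along +x and -x. Origin: centre of the tray's underside (on the table); z up.
- green_pot_mid (a point): bystander, not part of either kit: paint pot, green all over (lid too) with a white paper band round its middle: an upright cylinder 41 mm across and 65 mm tall, 0.10 kg. The point is its centre, 32.5 mm above its underside; z up.
- vase_mid (a point): bystander, not part of either kit: bare cream clay vase, round, 48 mm across at the belly, 68 mm tall. The point is half-way up, 34 mm above its underside.
Not all that is in view belongs to the job. What is shaped like the part that bears yellow_pot_mid but black or pink is not meant.

How it is judged:
At the end, for the whole second after the job is handed in: Blue tray: axolotl in the middle bay, blue and yellow pots in the end bays; orange tray: house in the middle bay, red pot in an end bay. Each stands on the bay floor (4 mm), 20 mm along and 25 mm across from its centre, upright to 0.12 rad, at rest; green pot and vase moved under 30 mm (x of axolotl_mid in the frame of blue_tray between -0.02 and 0.02 m and y of axolotl_mid in the frame of blue_tray between -0.025 and 0.025 m and z of axolotl_mid in the frame of blue_tray between 0.034 and 0.042 m and x of house_mid in the frame of orange_tray between -0.02 and 0.02 m and y of house_mid in the frame of orange_tray between -0.025 and 0.025 m and z of house_mid in the frame of orange_tray between 0.034 and 0.042 m and ((x of blue_pot_mid in the frame of blue_tray between 0.054 and 0.094 m and y of blue_pot_mid in the frame of blue_tray between -0.025 and 0.025 m and z of blue_pot_mid in the frame of blue_tray between 0.0315 and 0.0395 m and x of yellow_pot_mid in the frame of blue_tray between -0.094 and -0.054 m and y of yellow_pot_mid in the frame of blue_tray between -0.025 and 0.025 m and z of yellow_pot_mid in the frame of blue_tray between 0.0315 and 0.0395 m) or (x of blue_pot_mid in the frame of blue_tray between -0.094 and -0.054 m and y of blue_pot_mid in the frame of blue_tray between -0.025 and 0.025 m and z of blue_pot_mid in the frame of blue_tray between 0.0315 and 0.0395 m and x of yellow_pot_mid in the frame of blue_tray between 0.054 and 0.094 m and y of yellow_pot_mid in the frame of blue_tray between -0.025 and 0.025 m and z of yellow_pot_mid in the frame of blue_tray between 0.0315 and 0.0395 m)) and ((x of red_pot_mid in the frame of orange_tray between 0.054 and 0.094 m and y of red_pot_mid in the frame of orange_tray between -0.025 and 0.025 m and z of red_pot_mid in the frame of orange_tray between 0.0315 and 0.0395 m) or (x of red_pot_mid in the frame of orange_tray between -0.094 and -0.054 m and y of red_pot_mid in the frame of orange_tray between -0.025 and 0.025 m and z of red_pot_mid in the frame of orange_tray between 0.0315 and 0.0395 m)) and angle between each of axolotl_mid, house_mid, blue_pot_mid, yellow_pot_mid, red_pot_mid's own z axis and vertical below 0.12 rad and linear speed of each of axolotl, house, blue_pot, yellow_pot, red_pot below 0.02 m/s and angular speed of each of axolotl, house, blue_pot, yellow_pot, red_pot below 0.2 rad/s and distance of each of green_pot_mid, vase_mid from where it was at the start of the episode below 0.03 m); the robot touches nothing.
It fails at once if the green pot or the bare vase is knocked or carried away (more than 30 mm) (distance of any of green_pot_mid, vase_mid from where it was at the start of the episode above 0.03 m).
It fails at once if a figure or a pot is dropped (falls free faster than 0.6 m/s, a drop of about 20 mm) ((linear speed of axolotl above 0.6 m/s and contact force between axolotl and the fingers below 0.01 N) or (linear speed of house above 0.6 m/s and contact force between house and the fingers below 0.01 N) or (linear speed of blue_pot above 0.6 m/s and contact force between blue_pot and the fingers below 0.01 N) or (linear speed of yellow_pot above 0.6 m/s and contact force between yellow_pot and the fingers below 0.01 N) or (linear speed of red_pot above 0.6 m/s and contact force between red_pot and the fingers below 0.01 N)).
It also fails if it takes over 128 s, if anything falls off the work surface, if the arm or the gripper's body presses on something with over 40 N, if the wrist force passes 120 N, or if a joint passes its speed limit or range.

## Working session

There is one attempt and no reset: what is moved stays moved. The work goes in short steps, Python scripts to look and compute and a shell command to move; the robot and the scene stay as the last step left them, time stands still between calls to the robot, and variables do not carry over. Pictures are saved under pics/ and viewed, at most 14 in all, crops included, and the job is handed in when it is done.

```bash
ls; mkdir -p pics; cat > h.py <<'E'
import numpy as np, cv2
from cell import env, eyes
def shot(name,fn=None):
    c=eyes.capture(name)
    if fn: cv2.imwrite('pics/'+fn,c['image'][:,:,::-1])
    return c
def ray(c,px):
    h=c['image'].shape[0]; f=h/2/np.tan(np.radians(c['vfov'])/2)
    K=np.array([[f,0,c['cx']],[0,f,c['cy']],[0,0,1.]])
    p=cv2.undistortPoints(np.array(px,float).reshape(-1,1,2),K,np.array(c['dist'],float)).reshape(-1,2)
    d=np.c_[p,np.ones(len(p))]@np.array(c['rotation']).T
    return np.array(c['eye']),d
def onz(c,px,z):
    e,d=ray(c,px); return e+d*((z-e[2])/d[:,2])[:,None]
E
python3 - <<'E'
from h import *
import pickle
for n in('side','top'):
    c=shot(n,n+'0.png'); pickle.dump(c,open(n+'0.pkl','wb')); print(n,c['vfov'],c['cx'],c['cy'],c['dist'],c['eye'],c['rotation'])
s=env.read_state(); print(s)
E
```

```text
pics
side 42.156101057243724 254.7285983658148 187.07636709544528 [-0.11184292  0.          0.          0.          0.        ] [ 0.41733702 -0.9954284   0.60639668] [-2.06487221  0.01090234 -0.10714343]
top 53.888776679758266 256.0511728813353 193.2240464955924 [-0.00919313  0.          0.          0.          0.        ] [0.47926035 0.00927371 0.84631619] [-3.07596867  0.01001922 -1.58462863]
{'t': 0.1, 'q': array([-1.16798375e+00,  2.38718763e-01, -1.41860008e-02,  1.31920392e+00,
       -1.37407257e-05,  1.57081492e+00]), 'joint_velocities': array([ 1.71121527e-03,  4.99678487e-05,  3.03310944e-04, -7.56177176e-04,
       -7.75742086e-04,  7.71352580e-05]), 'joint_torque': array([ 3.38469927e-04, -5.39721358e+01,  3.46997309e+01,  1.34499921e-02,
        4.40088832e-05,  2.79980139e-05]), 'eef_pos': array([ 0.20564931, -0.48262816,  0.23073673]), 'tcp_rot': array([-3.14028029e+00,  1.37651169e-05,  4.02793996e-01]), 'force': array([-0.22639329,  0.92528796,  0.00943484]), 'torque': array([-0.00279332,  0.00450418, -0.02823386]), 'grip_force': 0.0, 'finger_gap': 0.085341383105494}
```

```bash
python3 - <<'E'
s=open('h.py').read()
s=s.replace("@np.array(c['rotation']).T","@Rot.from_euler('xyz',c['rotation']).as_matrix().T").replace("import numpy as np, cv2","import numpy as np, cv2\nfrom scipy.spatial.transform import Rotation as Rot")
open('h.py','w').write(s)
E
```

```text
(no output)
```

View pics/top0.png

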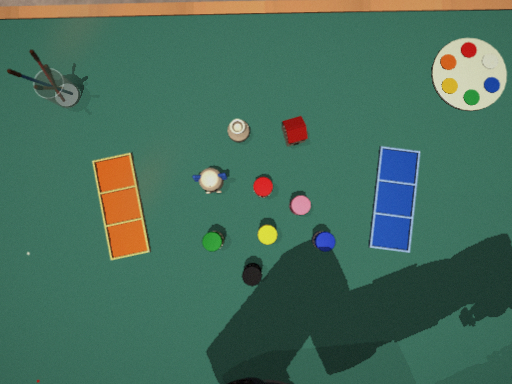

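View pics/side0.png

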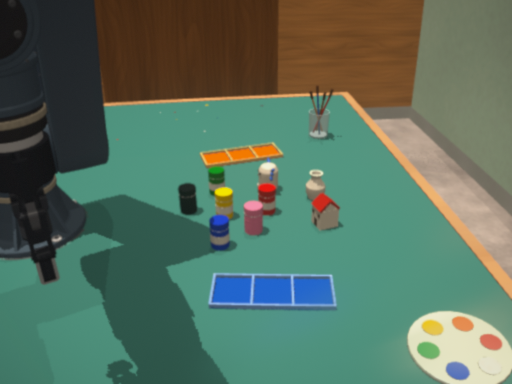

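```bash
cat >> h.py <<'E'
HSV={'blue':(105,130,(110,60)),'yellow':(22,34,(140,90)),'green':(50,70,(180,50)),'orange':(5,18,(200,150)),'red':(0,4,(180,90)),'pink':(165,178,(60,90))}
def blobs(c,col,amin=40):
    h=cv2.cvtColor(c['image'],cv2.COLOR_RGB2HSV); lo,hi,(s,v)=HSV[col]
    m=cv2.inRange(h,(lo,s,v),(hi,255,255))
    if col=='red': m|=cv2.inRange(h,(174,s,v),(180,255,255))
    cs,_=cv2.findContours(m,cv2.RETR_EXTERNAL,cv2.CHAIN_APPROX_NONE)
    return sorted([k for k in cs if cv2.contourArea(k)>amin],key=cv2.contourArea,reverse=True)
E
python3 - <<'E'
from h import *
import pickle
c=pickle.load(open('top0.pkl','rb')); np.set_printoptions(precision=4,suppress=True)
for col in HSV:
    for k in blobs(c,col):
        (x,y),r=cv2.minEnclosingCircle(k); a=cv2.contourArea(k)
        print(col,round(a),(round(x),round(y)),round(r,1),'z65',onz(c,[(x,y)],.065)[0][:2],'z.005',onz(c,[(x,y)],.005)[0][:2])
        if a>2000:
            rc=cv2.minAreaRect(k); p=onz(c,cv2.boxPoints(rc),.003); 
            print('  tray',p.mean(0)[:2],[(np.linalg.norm(e),np.degrees(np.arctan2(e[1],e[0]))) for e in (p[1:3,:2]-p[:2,:2])])
for n,p,z in(('axo',(210,180),.06),('vase',(238,127),.068),('house',(295,129),.06),('black',(252,272),.065)): print(n,onz(c,[p],z)[0])
E
```

```text
blue 1068 (392, 232) 23.4 z65 [ 0.4479 -0.2608] z.005 [ 0.4455 -0.2815]
blue 1045 (394, 198) 23.4 z65 [ 0.5156 -0.2695] z.005 [ 0.5184 -0.2909]
blue 1038 (398, 166) 22.7 z65 [ 0.5836 -0.2799] z.005 [ 0.5916 -0.3021]
blue 296 (324, 241) 10.3 z65 [ 0.4299 -0.1226] z.005 [ 0.4261 -0.1327]
blue 160 (491, 85) 7.6 z65 [ 0.7531 -0.4831] z.005 [ 0.7742 -0.521 ]
yellow 282 (267, 234) 10.0 z65 [ 0.446  -0.0049] z.005 [ 0.4434 -0.0059]
yellow 175 (449, 85) 7.9 z65 [ 0.7529 -0.3941] z.005 [ 0.7739 -0.4251]
green 42 (472, 97) 6.7 z65 [ 0.727  -0.4397] z.005 [ 0.746  -0.4741]
orange 942 (127, 238) 22.2 z65 [0.4419 0.2843] z.005 [0.439  0.3055]
orange 926 (120, 206) 21.8 z65 [0.5092 0.2995] z.005 [0.5115 0.3218]
orange 905 (114, 173) 21.1 z65 [0.5779 0.3125] z.005 [0.5855 0.3358]
orange 141 (448, 62) 7.3 z65 [ 0.8035 -0.3934] z.005 [ 0.8284 -0.4243]
red 416 (294, 130) 14.3 z65 [ 0.6629 -0.0657] z.005 [ 0.677  -0.0715]
red 252 (263, 186) 9.7 z65 [0.5449 0.0025] z.005 [0.5499 0.002 ]
red 149 (468, 50) 7.3 z65 [ 0.83   -0.4382] z.005 [ 0.8569 -0.4726]
pink 294 (300, 205) 10.4 z65 [ 0.5051 -0.0742] z.005 [ 0.5071 -0.0806]
axo [0.5602 0.1125 0.06  ]
vase [0.6698 0.0522 0.068 ]
house [ 0.6655 -0.0676  0.06  ]
black [0.3693 0.0269 0.065 ]
```

```bash
python3 - <<'E'
from h import *
import pickle
c=pickle.load(open('top0.pkl','rb')); np.set_printoptions(precision=4,suppress=True)
k=blobs(c,'red')[0]; rc=cv2.minAreaRect(k); p=onz(c,cv2.boxPoints(rc),.055); print(rc,[(np.linalg.norm(e),np.degrees(np.arctan2(e[1],e[0]))) for e in (p[1:3,:2]-p[:2,:2])])
for k in blobs(c,'blue',4):
    b=cv2.boundingRect(k)
    if b[0]<240: M=k.reshape(-1,2).mean(0); print('gill',M,onz(c,[M],.055)[0])
cv2.imwrite('pics/crop.png',cv2.resize(c['image'][105:285,185:345,::-1],None,fx=3.3,fy=3.3,interpolation=cv2.INTER_CUBIC))
E
```

```text
((295.40545654296875, 129.34068298339844), (23.26068687438965, 20.766651153564453), 75.25643920898438) [(np.float64(0.044218858496533585), np.float64(-75.96036083598908)), (np.float64(0.04994826351402127), np.float64(-166.7540479301253))]
gill [222.4762 175.4286] [0.57   0.0867 0.055 ]
gill [196.     177.2105] [0.5671 0.1427 0.055 ]
```

View pics/crop.png

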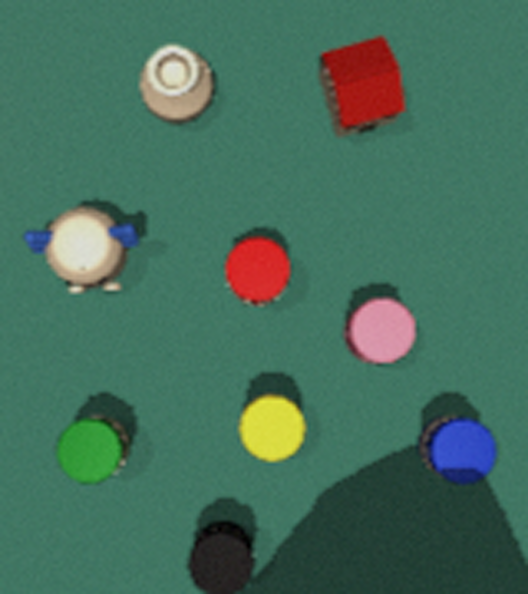

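```bash
cat >> h.py <<'E'
def plan(p1,yaw1,p0=None,yaw0=None):
    s=env.read_state()
    if p0 is None: p0=s['eef_pos']; yaw0=np.degrees(s['tcp_rot'][2])
    d=np.array(p1)-np.array(p0); a=np.radians(yaw1); b=np.radians(yaw0)
    f=lambda a:np.round(10*np.array([d[0]*np.cos(a)+d[1]*np.sin(a),d[0]*np.sin(a)-d[1]*np.cos(a),-d[2]]),3)
    print('twist',round((yaw0-yaw1)/90,3),'shift@new',f(a),'shift@old',f(b))
E
python3 - <<'E'
from h import *
B=np.array([.5185,-.2915]);u=np.array([np.cos(np.radians(-8)),np.sin(np.radians(-8))])
O=np.array([.512,.321]);v=np.array([np.cos(np.radians(11.7)),np.sin(np.radians(11.7))])
print('bays',B-.074*u,B+.074*u,O-.074*v,O+.074*v)
plan([.430,-.1226,.118],-8)
pl=lambda a,ya,b,yb:plan([*b,.118],yb,[*a,.118],ya)
bp=(.430,-.1226);yp=(.446,-.005);ax=(.562,.113)
pl(bp,-8,B-.074*u,-8); pl(B-.074*u,-8,yp,-8); pl(yp,-8,B+.074*u,-8); pl(B+.074*u,-8,ax,93); pl(ax,93,B,172)
E
```

```text
bays [ 0.44522016 -0.28120119] [ 0.59177984 -0.30179881] [0.43953751 0.30599374] [0.58446249 0.33600626]
twist 0.345 shift@new [ 1.721 -3.877  1.127] shift@old [ 3.475 -2.433  1.127]
twist 0.0 shift@new [ 0.371  1.549 -0.   ] shift@old [ 0.371  1.549 -0.   ]
twist 0.0 shift@new [-0.377 -2.736 -0.   ] shift@old [-0.377 -2.736 -0.   ]
twist 0.0 shift@new [ 1.857  2.736 -0.   ] shift@old [ 1.857  2.736 -0.   ]
twist -1.122 shift@new [ 4.158 -0.08  -0.   ] shift@old [-0.872 -4.066 -0.   ]
twist -0.878 shift@new [-0.132 -4.066 -0.   ] shift@old [-4.017 -0.646 -0.   ]
```

```bash
python3 -m crank '[[1,[0,0,0],0.345],[1,[0,0,0],0.345],[1,[0,0,0],0.345],[1,[0,0,0],0.345]]'
python3 -m crank '[[1,[0.43,-0.97,0.28],0],[1,[0.43,-0.97,0.28],0]]'
python3 -m crank '[[1,[0.43,-0.97,0.28],0],[1,[0.43,-0.97,0.28],0]]'
python3 -m crank '[[1,[0.43,-0.97,0.28],0],[1,[0.43,-0.97,0.28],0]]'
python3 -m crank '[[1,[0.43,-0.97,0.28],0],[1,[0.43,-0.97,0.28],0],[1,[0.43,-0.97,0.28],0],[1,[0.43,-0.97,0.28],0]]'
python3 - <<'E'
from h import *
plan([.430,-.1226,.118],-8)
c=shot('wrist','w1.png')
for k in blobs(c,'blue'):
    (x,y),r=cv2.minEnclosingCircle(k); print((x,y),r,onz(c,[(x,y)],.065)[0])
E
```

```text
t: 0.6
eef_pos: [0.2057, -0.4828, 0.231]
tcp_rot: [-3.141, 0.0, -0.138]
force: [-0.8, 0.6, -0.2]
finger_gap: 0.0849
grip_force: 0.0
t: 0.85
eef_pos: [0.2621, -0.3914, 0.2025]
tcp_rot: [-3.141, 0.0, -0.135]
force: [-0.1, -0.7, -0.3]
finger_gap: 0.0856
grip_force: 0.0
t: 1.1
eef_pos: [0.3183, -0.3008, 0.1747]
tcp_rot: [-3.141, 0.0, -0.134]
force: [0.2, -1.4, 0.0]
finger_gap: 0.0854
grip_force: 0.0
t: 1.35
eef_pos: [0.3745, -0.2107, 0.1468]
tcp_rot: [-3.141, 0.0, -0.134]
force: [0.5, -1.4, 0.6]
finger_gap: 0.0857
grip_force: 0.0
t: 1.85
eef_pos: [0.4297, -0.1226, 0.1193]
tcp_rot: [3.141, 0.001, -0.136]
force: [-1.9, 0.2, 0.6]
finger_gap: 0.0854
grip_force: 0.0
twist 0.002 shift@new [ 0.003 -0.     0.013] shift@old [ 0.003 -0.     0.013]
(417.5, 152.5) 56.1472282409668 [ 0.45824578 -0.24578074  0.065     ]
(255.26502990722656, 205.74053955078125) 28.94569969177246 [ 0.43437706 -0.12479761  0.065     ]
(429.82427978515625, 65.70115661621094) 55.563236236572266 [ 0.5164097  -0.25452283  0.065     ]
(469.48187255859375, 10.715025901794434) 13.08956241607666 [ 0.54928464 -0.28370481  0.065     ]
```

View pics/w1.png

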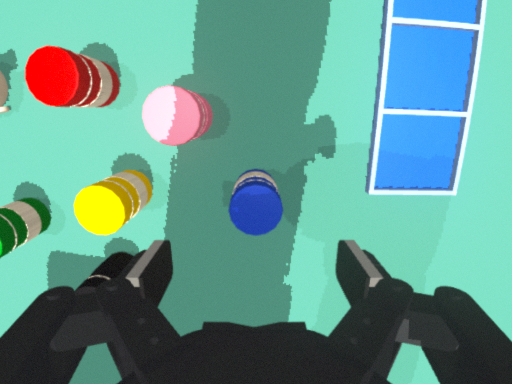

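The wrist view shows the blue pot's lid at (255,206), centred between the fingers, and the blue tray at right. It agrees with the top view to about 4 mm, so I'll pick it up.

```bash
python3 -m crank '[[1,[0.02,0.01,0.5],0],[1,[0.02,0.01,0.9],0],[1,[0.02,0.01,1],0],[1,[0.02,0.01,1],0],[-1,[0.02,0.01,1],0],[-1,[0.02,0.01,1],0],[-1,[0.02,0.01,1],0],[-1,[0.02,0.01,1],0],[-1,[0.02,0.01,1],0],[-1,[0.02,0.01,1],0]]'
```

```text
t: 3.15
eef_pos: [0.4325, -0.124, 0.0203]
tcp_rot: [3.141, -0.002, -0.139]
force: [-1.7, -0.1, 8.1]
finger_gap: 0.0393
grip_force: 59.1
```

```bash
python3 -m crank '[[-1,[0,0,-0.5],0],[-1,[0,0,-1],0],[-1,[0,0,-1],0]]'
python3 -m crank '[[-1,[0.175,0.78,0],0],[-1,[0.175,0.78,0],0]]'
python3 -m crank '[[-1,[0.175,0.78,0],0],[-1,[0.175,0.78,0],0],[-1,[0.175,0.78,0],0],[-1,[0.175,0.78,0],0]]'
python3 - <<'E'
from h import *
plan([.4452,-.2812,.024],-8)
E
```

```text
t: 3.52
eef_pos: [0.4341, -0.1244, 0.123]
tcp_rot: [3.141, -0.007, -0.139]
force: [0.2, 0.3, -0.8]
finger_gap: 0.0398
grip_force: 60.8
t: 3.78
eef_pos: [0.4384, -0.2055, 0.1189]
tcp_rot: [3.141, -0.0, -0.14]
force: [-0.3, 0.2, -2.1]
finger_gap: 0.0393
grip_force: 61.0
t: 4.28
eef_pos: [0.4442, -0.2819, 0.1188]
tcp_rot: [-3.14, 0.001, -0.139]
force: [-0.8, 0.3, -1.2]
finger_gap: 0.0394
grip_force: 61.1
twist 0.001 shift@new [ 0.009 -0.008  0.948] shift@old [ 0.009 -0.008  0.948]
```

```bash
python3 -m crank '[[-1,[0,0,0.5],0],[-1,[0,0,0.8],0],[-1,[0,0,0.9],0],[-1,[0,0,0.94],0],[-1,[0,0,0.96],0],[-1,[0,0,0.96],0],[-1,[0,0,0.96],0]]'
python3 -m crank '[[0.4,[0,0,0],0],[0.4,[0,0,0],0],[0.4,[0,0,0],0],[1,[0,0,0],0],[1,[0,0,0],0],[1,[0,0,-0.3],0],[1,[0,0,-0.8],0],[1,[0,0,-0.96],0],[1,[0,0,-0.96],0]]'
python3 -m crank '[[1,[-0.125,-0.91,0],0],[1,[-0.125,-0.91,0],0]]'
python3 -m crank '[[1,[-0.125,-0.91,0],0],[1,[-0.125,-0.91,0],0]]'
python3 -m crank '[[1,[-0.125,-0.91,0],0],[1,[-0.125,-0.91,0],0],[1,[-0.125,-0.91,0],0],[1,[-0.125,-0.91,0],0]]'
python3 - <<'E'
from h import *
c=shot('top','t1.png')
for k in blobs(c,'blue'):
    (x,y),r=cv2.minEnclosingCircle(k); print((x,y),r,onz(c,[(x,y)],.068)[0])
c=shot('wrist','w2.png')
for k in blobs(c,'yellow'):
    (x,y),r=cv2.minEnclosingCircle(k); print((x,y),r,onz(c,[(x,y)],.065)[0])
plan([.446,-.005,.118],-8)
E
```

```text
t: 5.15
eef_pos: [0.4451, -0.2834, 0.0239]
tcp_rot: [3.141, -0.001, -0.139]
force: [0.6, 0.4, -0.5]
finger_gap: 0.0395
grip_force: 61.2
t: 6.28
eef_pos: [0.4455, -0.2836, 0.1204]
tcp_rot: [3.141, -0.002, -0.139]
force: [0.3, -0.2, 0.2]
finger_gap: 0.0852
grip_force: 0.0
t: 6.52
eef_pos: [0.4437, -0.1891, 0.1178]
tcp_rot: [-3.14, 0.003, -0.139]
force: [0.3, 0.5, -0.4]
finger_gap: 0.0853
grip_force: 0.0
t: 6.78
eef_pos: [0.444, -0.0971, 0.118]
tcp_rot: [-3.141, 0.003, -0.138]
force: [1.7, -0.7, 0.6]
finger_gap: 0.0851
grip_force: 0.0
t: 7.28
eef_pos: [0.4424, -0.0386, 0.1189]
tcp_rot: [-3.117, 0.001, -0.103]
force: [-0.3, 0.0, 0.1]
finger_gap: 0.0855
grip_force: 0.0
(398.2625427246094, 165.76834106445312) 22.67437744140625 [ 0.5831987  -0.27877713  0.068     ]
(394.7113952636719, 194.9531707763672) 20.362621307373047 [ 0.52280918 -0.269131    0.068     ]
(491.4285583496094, 84.57142639160156) 7.593074321746826 [ 0.75208001 -0.48125863  0.068     ]
(213.21084594726562, 205.78915405273438) 29.704944610595703 [ 0.45033625 -0.00838282  0.065     ]
twist 0.023 shift@new [-0.012 -0.339  0.011] shift@old [ 0.    -0.339  0.011]
```

View pics/w2.png

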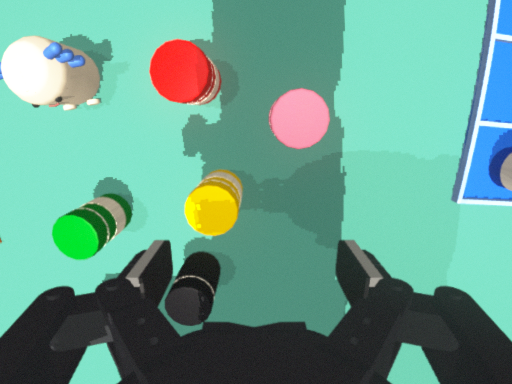

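```bash
python3 - <<'E'
from h import *
s=env.read_state(); print(s['q'],s['joint_velocities'],s['tcp_rot'],s['force'],s['torque'],s['joint_torque'])
E
```

```text
[-0.10409301  0.1725747  -0.40212237  0.99681505  0.02436621  3.14073859] [ 0.00082686 -0.0013566   0.00151081  0.00280531  0.00033698 -0.00101769] [-3.11722584e+00  6.94979697e-04 -1.03239204e-01] [-0.3541968   0.89448562  0.49344199] [-0.01862442 -0.01875312  0.00021624] [ 3.03064641e-01 -4.47114193e+01  3.06899357e+01  6.92310496e-03
  1.00848391e-01  3.16530917e-03]
```

View pics/t1.png

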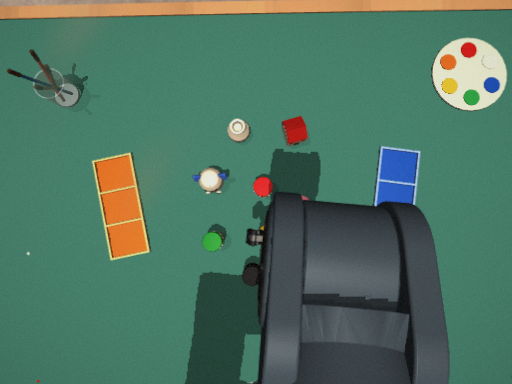

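q6 is at its limit (3.14), so I'll use the half-turned gripper, yaw 172°.

```bash
python3 -m crank '[[1,[0,0,0],-1],[1,[0,0,0],-1],[1,[0,0,0],-1],[1,[0,0,0],-1],[1,[0,0,0],-1],[1,[0,0,0],-1],[1,[0,0,0],-1],[1,[0,0,0],-1],[1,[0,0,0],-1],[1,[0,0,0],-1]]'
python3 -m crank '[[1,[0,0,0],-1],[1,[0,0,0],-1],[1,[0,0,0],-1],[1,[0,0,0],-1],[1,[0,0,0],-1],[1,[0,0,0],-1],[1,[0,0,0],-1],[1,[0,0,0],-1],[1,[0,0,0],-1],[1,[0,0,0],-1],[1,[0,0,0],-1]]'
python3 - <<'E'
from h import *
print(env.read_state()['q'])
plan([.446,-.005,.118],172)
c=shot('wrist','w3.png')
for col in('yellow','blue'):
  for k in blobs(c,col):
    (x,y),r=cv2.minEnclosingCircle(k); print(col,(x,y),r,onz(c,[(x,y)],.065)[0])
E
```

```text
t: 8.62
eef_pos: [0.4425, -0.0385, 0.1193]
tcp_rot: [-3.141, -0.025, 1.467]
force: [0.0, 0.6, 0.1]
finger_gap: 0.0852
grip_force: 0.0
t: 10.0
eef_pos: [0.4424, -0.038, 0.1193]
tcp_rot: [3.117, -0.001, 3.037]
force: [0.3, 0.2, -0.1]
finger_gap: 0.0858
grip_force: 0.0
[-0.10265263  0.1720513  -0.40225132  0.99705473  0.02467565  0.00156062]
twist 0.023 shift@new [0.01  0.331 0.013] shift@old [-0.001  0.332  0.013]
yellow (293.54620361328125, 206.4165496826172) 29.79413414001465 [ 0.44185805 -0.00735089  0.065     ]
blue (27.0, 223.0) 38.210044860839844 [ 0.43270492 -0.21385954  0.065     ]
blue (30.100671768188477, 285.9798583984375) 30.89943504333496 [ 0.48837155 -0.23197137  0.065     ]
blue (0.5, 233.0) 11.011457443237305 [ 0.43871537 -0.24039678  0.065     ]
```

View pics/w3.png

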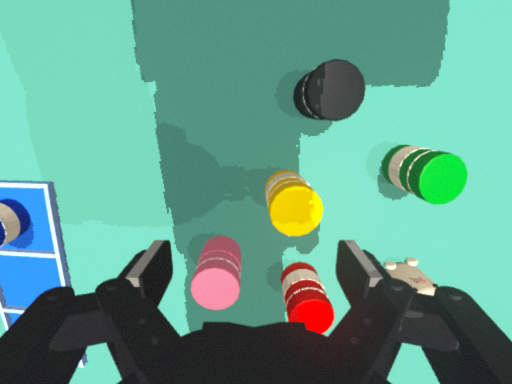

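The wrist view shows the yellow pot at (294,206), the blue pot standing in its end bay at (10,222), and pink, red, green and black clear of the fingers. I'll shift and check.

```bash
python3 -m crank '[[1,[0,0.32,0],0.02],[1,[0,0.32,0],0.02],[1,[0,0.32,0],0.02],[1,[0,0.32,0],0.02]]'
python3 - <<'E'
from h import *
plan([.446,-.007,.0185],172)
E
```

```text
t: 10.55
eef_pos: [0.4456, -0.0063, 0.1201]
tcp_rot: [3.117, -0.001, 3.008]
force: [-0.5, -0.4, 0.5]
finger_gap: 0.0855
grip_force: 0.0
twist 0.004 shift@new [-0.005 -0.006  1.016] shift@old [-0.005 -0.006  1.016]
```

```bash
python3 -m crank '[[1,[0,0,0.5],0],[1,[0,0,0.9],0],[1,[0,0,1],0],[1,[0,0,1],0],[-1,[0,0,1],0],[-1,[0,0,1],0],[-1,[0,0,1],0],[-1,[0,0,1],0],[-1,[0,0,1],0]]'
python3 -m crank '[[-1,[0,0,-0.5],0],[-1,[0,0,-1],0],[-1,[0,0,-1],0]]'
python3 - <<'E'
from h import *
plan([.5918,-.3018,.12],172)
E
```

```text
t: 11.68
eef_pos: [0.4466, -0.0038, 0.0213]
tcp_rot: [3.118, 0.001, 3.009]
force: [-1.6, -2.2, 9.9]
finger_gap: 0.0394
grip_force: 58.9
t: 12.05
eef_pos: [0.4481, -0.006, 0.1238]
tcp_rot: [3.116, 0.006, 3.009]
force: [-0.3, 0.1, -2.7]
finger_gap: 0.0397
grip_force: 60.5
twist 0.004 shift@new [-1.835 -2.729  0.038] shift@old [-1.815 -2.742  0.038]
```

```bash
python3 -m crank '[[-1,[-0.61,-0.91,0],0.004],[-1,[-0.61,-0.91,0],0.004]]'
python3 -m crank '[[-1,[-0.61,-0.91,0],0],[-1,[-0.61,-0.91,0],0]]'
python3 -m crank '[[-1,[-0.61,-0.91,0],0],[-1,[-0.61,-0.91,0],0],[-1,[-0.61,-0.91,0],0],[-1,[-0.61,-0.91,0],0]]'
python3 - <<'E'
from h import *
plan([.5918,-.3018,.0245],172)
E
```

```text
t: 12.3
eef_pos: [0.4947, -0.1053, 0.1175]
tcp_rot: [3.117, -0.001, 3.004]
force: [0.5, 0.8, -1.6]
finger_gap: 0.0395
grip_force: 60.7
t: 12.55
eef_pos: [0.5423, -0.2047, 0.1145]
tcp_rot: [3.117, -0.002, 3.002]
force: [0.2, 0.8, -1.3]
finger_gap: 0.0394
grip_force: 60.7
t: 13.05
eef_pos: [0.5889, -0.3007, 0.1119]
tcp_rot: [3.116, -0.004, 3.002]
force: [-0.4, 0.0, -1.1]
finger_gap: 0.0397
grip_force: 60.7
twist 0.0 shift@new [-0.031 -0.007  0.874] shift@old [-0.031 -0.007  0.874]
```

```bash
python3 -m crank '[[-1,[-0.03,0,0.5],0],[-1,[-0.03,0,0.75],0],[-1,[-0.03,0,0.82],0],[-1,[-0.03,0,0.86],0],[-1,[-0.03,0,0.87],0],[-1,[-0.03,0,0.87],0],[-1,[-0.03,0,0.87],0]]'
python3 -m crank '[[0.4,[0,0,0],0],[0.4,[0,0,0],0],[0.4,[0,0,0],0],[1,[0,0,0],0],[1,[0,0,0],0],[1,[0,0,-0.3],0],[1,[0,0,-0.8],0],[1,[0,0,-1],0],[1,[0,0,-1],0],[1,[0,0,-1],0]]'
python3 - <<'E'
from h import *
plan([.562,.113,.118],93)
c=shot('wrist','w4.png')
for col in('yellow','blue'):
  for k in blobs(c,col,200):
    (x,y),r=cv2.minEnclosingCircle(k); print(col,(x,y),r,onz(c,[(x,y)],.068)[0])
E
```

```text
t: 13.92
eef_pos: [0.5932, -0.2997, 0.0268]
tcp_rot: [3.117, -0.0, 3.003]
force: [0.9, -1.6, -1.7]
finger_gap: 0.0394
grip_force: 60.7
t: 15.18
eef_pos: [0.5921, -0.3017, 0.1248]
tcp_rot: [3.116, -0.003, 3.003]
force: [0.0, 0.4, 0.3]
finger_gap: 0.0854
grip_force: 0.0
twist 0.878 shift@new [ 4.157 -0.084  0.068] shift@old [0.872 4.065 0.068]
yellow (255.556396484375, 207.67010498046875) 28.10544204711914 [ 0.59017085 -0.29914138  0.068     ]
blue (253.0, 29.73770523071289) 55.617820739746094 [ 0.46968902 -0.28411064  0.068     ]
blue (252.09068298339844, 106.74823760986328) 58.805694580078125 [ 0.5177587  -0.29150522  0.068     ]
blue (252.38388061523438, 186.74594116210938) 52.954776763916016 [ 0.57375657 -0.29922429  0.068     ]
blue (95.08197021484375, 358.0409851074219) 14.229201316833496 [ 0.71535027 -0.46747126  0.068     ]
```

View pics/w4.png

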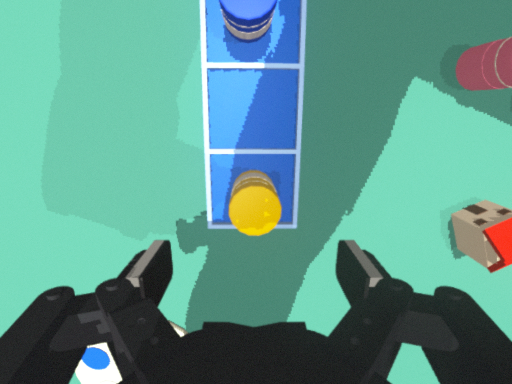

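Yellow at (255,208) and blue at (247,5) stand in their end bays. Next is the axolotl.

```bash
python3 -m crank '[[1,[0.22,1,0],0.878],[1,[0.22,1,0],0.878],[1,[0.22,1,0],0.878],[1,[0.22,1,0],0.878],[1,[0.22,1,0],0.878],[1,[0.22,1,0],0.878],[1,[0.22,1,0],0.878],[1,[0.22,1,0],0.878],[1,[0.22,1,0],0.878]]'
python3 -m crank '[[1,[1,0,0],0],[1,[1,0,0],0]]'
python3 -m crank '[[1,[1,0,0],0],[1,[1,0,0],0]]'
python3 -m crank '[[1,[0.8,-0.02,0],0],[1,[0.8,-0.02,0],0],[1,[0.8,-0.02,0],0],[1,[0.8,-0.02,0],0]]'
python3 - <<'E'
from h import *
plan([.562,.113,.019],93)
c=shot('wrist','w5.png')
for k in blobs(c,'blue',20):
    M=k.reshape(-1,2).mean(0);print(M,onz(c,[M],.055)[0])
for p in ((256,206),): print(onz(c,[p],.035),onz(c,[p],.07))
E
```

```text
t: 16.35
eef_pos: [0.5841, -0.1997, 0.1273]
tcp_rot: [3.14, -0.025, 1.624]
force: [-0.0, 0.9, 0.2]
finger_gap: 0.0854
grip_force: 0.0
t: 16.6
eef_pos: [0.5786, -0.0984, 0.1302]
tcp_rot: [3.14, -0.025, 1.625]
force: [0.3, 0.3, 0.1]
finger_gap: 0.0852
grip_force: 0.0
t: 16.85
eef_pos: [0.5734, 0.0021, 0.133]
tcp_rot: [3.139, -0.025, 1.627]
force: [-0.1, 0.1, 0.5]
finger_gap: 0.085
grip_force: 0.0
t: 17.35
eef_pos: [0.5679, 0.0785, 0.1351]
tcp_rot: [3.139, -0.024, 1.623]
force: [-0.6, 0.5, 0.2]
finger_gap: 0.0857
grip_force: 0.0
twist 0.0 shift@new [ 0.348 -0.041  1.161] shift@old [ 0.348 -0.041  1.161]
[256.66071429 126.96428571] [0.56727158 0.14031823 0.055     ]
[257.39215686 196.45098039] [0.57095284 0.08419085 0.055     ]
[[0.57081408 0.06968702 0.035     ]] [[0.56982631 0.08049468 0.07      ]]
```

View pics/w5.png

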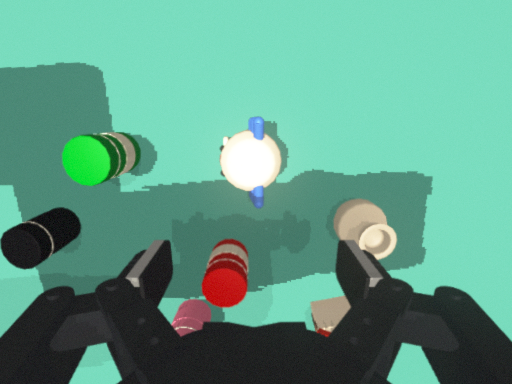

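The wrist view shows the axolotl head at (250,160) with gills at (257,127) and (257,196), so the gill line is perpendicular to the closing direction. Green (90,160) and the vase (365,225) are clear.

```bash
python3 -m crank '[[1,[0.345,-0.04,0.18],0],[1,[0.345,-0.04,0.18],0],[1,[0.345,-0.04,0.18],0]]'
python3 -m crank '[[1,[0,0,0.4],0],[1,[0,0,0.7],0],[1,[0,0,0.96],0],[1,[0,0,0.96],0],[1,[0,0,0.96],0]]'
python3 -m crank '[[-1,[0,0,0],0],[-1,[0,0,0],0],[-1,[0,0,0],0],[-1,[0,0,0],0],[-1,[0,0,0],0]]'
python3 -m crank '[[-1,[0,0,-0.4],0],[-1,[0,0,-0.8],0],[-1,[0,0,-1],0],[-1,[0,0,-1],0],[-1,[0,0,-1],0]]'
python3 - <<'E'
from h import *
plan([.5185,-.2915,.118],172)
E
```

```text
t: 17.77
eef_pos: [0.5624, 0.1131, 0.1184]
tcp_rot: [3.138, -0.024, 1.623]
force: [1.0, -0.3, -0.2]
finger_gap: 0.0854
grip_force: 0.0
t: 18.4
eef_pos: [0.5633, 0.116, 0.0235]
tcp_rot: [3.137, -0.025, 1.623]
force: [-0.1, -0.1, 0.5]
finger_gap: 0.0856
grip_force: 0.0
t: 19.02
eef_pos: [0.5629, 0.1166, 0.0236]
tcp_rot: [3.137, -0.025, 1.624]
force: [-0.9, -1.6, 8.4]
finger_gap: 0.0476
grip_force: 60.8
t: 19.65
eef_pos: [0.5616, 0.114, 0.1214]
tcp_rot: [3.139, -0.024, 1.624]
force: [-0.1, 1.1, -2.3]
finger_gap: 0.0476
grip_force: 62.4
twist -0.877 shift@new [-0.138 -4.076  0.034] shift@old [-4.027 -0.645  0.034]
```

```bash
python3 -m crank '[[-1,[-1,-0.16,-0.1],-0.877],[-1,[-1,-0.16,-0.1],-0.877],[-1,[-1,-0.16,-0.1],-0.877],[-1,[-1,-0.16,-0.1],-0.877],[-1,[-1,-0.16,-0.1],-0.877],[-1,[-1,-0.16,-0.1],-0.877],[-1,[-1,-0.16,-0.1],-0.877],[-1,[-1,-0.16,-0.1],-0.877],[-1,[-1,-0.16,-0.1],-0.877]]'
python3 -m crank '[[-1,[-0.04,-1,0],0],[-1,[-0.04,-1,0],0],[-1,[-0.04,-1,0],0]]'
python3 -m crank '[[-1,[-0.04,-1,0],0],[-1,[-0.04,-1,0],0],[-1,[-0.04,-1,0],0]]'
python3 -m crank '[[-1,[-0.04,-1,0],0],[-1,[-0.04,-1,0],0],[-1,[-0.04,-1,0],0],[-1,[-0.04,-1,0],0]]'
python3 - <<'E'
from h import *
plan([.5185,-.2930,.0276],172)
E
```

```text
t: 20.78
eef_pos: [0.5507, 0.0132, 0.1285]
tcp_rot: [3.117, -0.004, 3.001]
force: [-0.3, -0.1, -1.5]
finger_gap: 0.0476
grip_force: 62.4
t: 21.15
eef_pos: [0.5407, -0.0885, 0.1264]
tcp_rot: [3.117, -0.003, 2.996]
force: [0.4, 0.2, -1.1]
finger_gap: 0.0477
grip_force: 62.5
t: 21.52
eef_pos: [0.531, -0.1874, 0.1241]
tcp_rot: [3.117, -0.002, 2.997]
force: [0.2, 0.3, -1.2]
finger_gap: 0.0478
grip_force: 62.7
t: 22.02
eef_pos: [0.5214, -0.284, 0.122]
tcp_rot: [3.116, -0.002, 3.001]
force: [0.3, -0.6, 0.0]
finger_gap: 0.0476
grip_force: 62.8
twist -0.001 shift@new [ 0.016 -0.093  0.944] shift@old [ 0.016 -0.093  0.944]
```

```bash
python3 -m crank '[[-1,[0.016,-0.09,0.4],0],[-1,[0.016,-0.09,0.75],0],[-1,[0.016,-0.09,0.88],0],[-1,[0.016,-0.09,0.92],0],[-1,[0.016,-0.09,0.945],0],[-1,[0.016,-0.09,0.945],0],[-1,[0.016,-0.09,0.945],0]]'
python3 -m crank '[[0.4,[0,0,0],0],[0.4,[0,0,0],0],[0.4,[0,0,0],0],[1,[0,0,0],0],[1,[0,0,0],0],[1,[0,0,-0.3],0],[1,[0,0,-0.8],0],[1,[0,0,-1],0],[1,[0,0,-1],0],[1,[0,0,-1],0]]'
python3 - <<'E'
from h import *
plan([.545,.0025,.118],191.7)
c=shot('wrist','w6.png')
E
```

```text
t: 22.9
eef_pos: [0.5191, -0.2921, 0.0284]
tcp_rot: [3.117, -0.0, 3.001]
force: [0.5, 0.9, -1.5]
finger_gap: 0.0476
grip_force: 62.8
t: 24.15
eef_pos: [0.518, -0.294, 0.1266]
tcp_rot: [3.116, -0.003, 3.001]
force: [-0.9, 0.1, -0.0]
finger_gap: 0.0853
grip_force: 0.0
twist -0.219 shift@new [-0.866  2.848  0.086] shift@old [0.147 2.973 0.086]
```

View pics/w6.png

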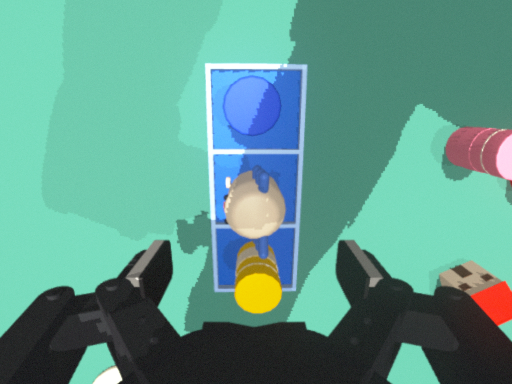

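The axolotl (255,205) stands upright in the middle bay between blue (252,105) and yellow (258,285). Next is the red pot.

```bash
python3 -m crank '[[1,[0,1,0],-0.219],[1,[0,1,0],-0.219],[1,[0,1,0],-0.219]]'
python3 -m crank '[[1,[-0.26,0.95,0],0],[1,[-0.26,0.95,0],0]]'
python3 -m crank '[[1,[-0.26,0.95,0],0],[1,[-0.26,0.95,0],0],[1,[-0.26,0.95,0],0],[1,[-0.26,0.95,0],0]]'
python3 - <<'E'
from h import *
c=shot('wrist')
for k in blobs(c,'red'):
    (x,y),r=cv2.minEnclosingCircle(k); print((x,y),r,onz(c,[(x,y)],.065)[0])
plan([.545,.001,.0205],191.7)
E
```

```text
t: 24.58
eef_pos: [0.5321, -0.1928, 0.129]
tcp_rot: [3.116, 0.005, -2.934]
force: [-0.0, -0.1, 0.4]
finger_gap: 0.0856
grip_force: 0.0
t: 24.82
eef_pos: [0.5382, -0.096, 0.1316]
tcp_rot: [3.117, 0.005, -2.94]
force: [0.2, 0.3, 0.2]
finger_gap: 0.0853
grip_force: 0.0
t: 25.32
eef_pos: [0.5448, 0.0004, 0.1343]
tcp_rot: [3.118, 0.006, -2.939]
force: [0.2, 0.4, -0.2]
finger_gap: 0.0856
grip_force: 0.0
(253.82376098632812, 203.58616638183594) 25.045822143554688 [0.54356058 0.0012066  0.065     ]
(175.0, 302.5) 21.360109329223633 [ 0.64915089 -0.04946016  0.065     ]
twist -4.002 shift@new [-0.004  0.009  1.139] shift@old [-0.004  0.009  1.139]
```

```bash
python3 -m crank '[[1,[0,-0.01,0.3],0],[1,[0,-0.01,0.3],0]]'
python3 -m crank '[[1,[0,-0.01,0.4],0],[1,[0,-0.01,0.7],0],[1,[0,-0.01,0.84],0],[1,[0,-0.01,0.84],0],[1,[0,-0.01,0.84],0],[-1,[0,-0.01,0.84],0],[-1,[0,-0.01,0.84],0],[-1,[0,-0.01,0.84],0],[-1,[0,-0.01,0.84],0],[-1,[0,-0.01,0.84],0]]'
python3 -m crank '[[-1,[0,0,-0.4],0],[-1,[0,0,-0.8],0],[-1,[0,0,-1],0],[-1,[0,0,-1],0]]'
python3 - <<'E'
from h import *
plan([.4395,.306,.118],191.7-360)
E
```

```text
t: 25.62
eef_pos: [0.5437, -0.0004, 0.1032]
tcp_rot: [3.117, 0.003, -2.94]
force: [-0.1, -0.0, -0.6]
finger_gap: 0.0854
grip_force: 0.0
t: 26.88
eef_pos: [0.546, 0.0022, 0.0216]
tcp_rot: [3.118, 0.008, -2.938]
force: [-0.6, 0.4, 5.2]
finger_gap: 0.0394
grip_force: 59.6
t: 27.38
eef_pos: [0.5464, -0.0004, 0.1223]
tcp_rot: [3.118, 0.01, -2.938]
force: [-0.5, -0.4, -2.7]
finger_gap: 0.0396
grip_force: 60.7
twist -0.0 shift@new [0.425 3.217 0.043] shift@old [0.428 3.217 0.043]
```

```bash
python3 -m crank '[[-1,[0.14,1,0],0],[-1,[0.14,1,0],0],[-1,[0.14,1,0],0]]'
python3 -m crank '[[-1,[0.14,1,0],0],[-1,[0.14,1,0],0],[-1,[0.14,1,0],0]]'
python3 -m crank '[[-1,[0.14,1,0],0],[-1,[0.14,1,0],0],[-1,[0.14,1,0],0]]'
python3 -m crank '[[-1,[0.01,0.2,0],0],[-1,[0.01,0.2,0],0],[-1,[0.01,0.2,0],0]]'
python3 - <<'E'
from h import *
plan([.4395,.304,.0255],191.7-360)
E
```

```text
t: 27.75
eef_pos: [0.5098, 0.0966, 0.1219]
tcp_rot: [3.117, 0.005, -2.935]
force: [0.5, -0.4, -0.8]
finger_gap: 0.0395
grip_force: 60.9
t: 28.12
eef_pos: [0.4767, 0.1911, 0.1245]
tcp_rot: [3.118, 0.006, -2.935]
force: [-0.3, -0.4, -0.5]
finger_gap: 0.0392
grip_force: 61.1
t: 28.5
eef_pos: [0.4433, 0.2858, 0.1269]
tcp_rot: [3.118, 0.006, -2.936]
force: [-0.9, -0.8, -1.7]
finger_gap: 0.0397
grip_force: 61.1
t: 28.88
eef_pos: [0.4388, 0.3036, 0.128]
tcp_rot: [3.118, 0.007, -2.939]
force: [0.9, -0.9, -0.7]
finger_gap: 0.0395
grip_force: 61.1
twist -0.001 shift@new [-0.007  0.002  1.025] shift@old [-0.007  0.002  1.025]
```

```bash
python3 -m crank '[[-1,[0,0,0.3],0],[-1,[0,0,0.3],0]]'
python3 -m crank '[[-1,[0,0,0.3],0],[-1,[0,0,0.55],0],[-1,[0,0,0.67],0],[-1,[0,0,0.71],0],[-1,[0,0,0.725],0],[-1,[0,0,0.725],0],[-1,[0,0,0.725],0]]'
python3 -m crank '[[0.4,[0,0,0],0],[0.4,[0,0,0],0],[0.4,[0,0,0],0],[1,[0,0,0],0],[1,[0,0,0],0],[1,[0,0,-0.3],0],[1,[0,0,-0.8],0],[1,[0,0,-1],0],[1,[0,0,-1],0],[1,[0,0,-1],0]]'
python3 - <<'E'
from h import *
plan([.664,-.067,.125],194-360)
c=shot('wrist','w7.png')
E
```

```text
t: 29.12
eef_pos: [0.4376, 0.3035, 0.0967]
tcp_rot: [3.119, 0.003, -2.939]
force: [-0.4, 0.1, -0.7]
finger_gap: 0.0392
grip_force: 61.1
t: 30.0
eef_pos: [0.4391, 0.307, 0.0263]
tcp_rot: [3.118, 0.008, -2.938]
force: [-0.6, 0.1, -0.7]
finger_gap: 0.0393
grip_force: 61.1
t: 31.25
eef_pos: [0.4381, 0.304, 0.1248]
tcp_rot: [3.118, 0.006, -2.938]
force: [-0.4, -0.1, -0.7]
finger_gap: 0.0854
grip_force: 0.0
twist -0.026 shift@new [-1.294e+00 -4.146e+00 -2.000e-03] shift@old [-1.462e+00 -4.090e+00 -2.000e-03]
```

View pics/w7.png

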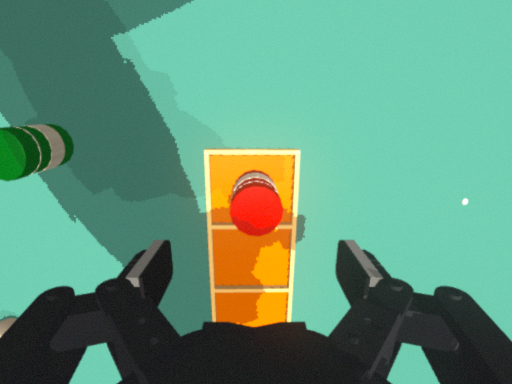

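Red (256,207) stands in its bay, clear of the walls. Last is the house.

```bash
python3 -m crank '[[1,[-0.36,-1,-0.1],-0.026],[1,[-0.36,-1,-0.1],-0.026],[1,[-0.36,-1,-0.1],-0.026]]'
python3 -m crank '[[1,[-0.31,-1,0],0],[1,[-0.31,-1,0],0],[1,[-0.31,-1,0],0]]'
python3 -m crank '[[1,[-0.31,-1,0],0],[1,[-0.31,-1,0],0],[1,[-0.31,-1,0],0]]'
python3 -m crank '[[1,[-0.31,-0.8,0],0],[1,[-0.31,-0.8,0],0],[1,[-0.31,-0.8,0],0],[1,[-0.31,-0.8,0],0]]'
python3 - <<'E'
from h import *
c=shot('wrist','w8.png')
for k in blobs(c,'red',200):
    rc=cv2.minAreaRect(k); p=onz(c,cv2.boxPoints(rc),.058); print(rc,p.mean(0),[(np.linalg.norm(e),np.degrees(np.arctan2(e[1],e[0]))) for e in (p[1:3,:2]-p[:2,:2])])
plan([.664,-.067,.021],194-360)
E
```

```text
t: 31.68
eef_pos: [0.4948, 0.2111, 0.1325]
tcp_rot: [3.119, 0.006, -2.901]
force: [0.2, 0.5, 0.2]
finger_gap: 0.0854
grip_force: 0.0
t: 32.05
eef_pos: [0.5488, 0.1223, 0.1302]
tcp_rot: [3.118, 0.006, -2.9]
force: [0.7, 0.1, 0.4]
finger_gap: 0.0852
grip_force: 0.0
t: 32.42
eef_pos: [0.603, 0.0336, 0.1282]
tcp_rot: [3.118, 0.007, -2.899]
force: [0.9, 0.3, 0.3]
finger_gap: 0.0856
grip_force: 0.0
t: 32.92
eef_pos: [0.651, -0.0338, 0.1274]
tcp_rot: [3.117, 0.007, -2.896]
force: [1.0, 0.9, -0.7]
finger_gap: 0.0854
grip_force: 0.0
((204.21847534179688, 209.54959106445312), (56.09543991088867, 54.79140090942383), 88.75463104248047) [ 0.66472351 -0.07013759  0.058     ] [(np.float64(0.04252512759947766), np.float64(104.93540425291889)), (np.float64(0.047533459033082724), np.float64(13.910152278647708))]
twist 0.001 shift@new [-0.045 -0.353  1.066] shift@old [-0.044 -0.353  1.066]
```

View pics/w8.png

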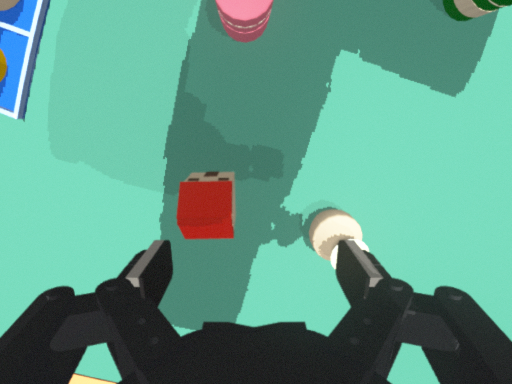

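The house roof (204,209) is square to the fingers, and the vase (335,235) will be clear after a 36 mm shift.

```bash
python3 -m crank '[[1,[-0.045,-0.38,0],0],[1,[-0.045,-0.38,0],0],[1,[-0.045,-0.38,0.2],0],[1,[-0.045,-0.38,0.2],0]]'
python3 -m crank '[[1,[0,0,0.3],0],[1,[0,0,0.6],0],[1,[0,0,0.8],0],[1,[0,0,0.86],0],[1,[0,0,0.86],0]]'
python3 -m crank '[[-1,[0,0,0],0],[-1,[0,0,0],0],[-1,[0,0,0],0],[-1,[0,0,0],0],[-1,[0,0,0],0]]'
python3 -m crank '[[-1,[0,0,-0.4],0],[-1,[0,0,-0.8],0],[-1,[0,0,-1],0],[-1,[0,0,-1],0],[-1,[0,0,-1],0]]'
python3 - <<'E'
from h import *
plan([.512,.321,.13],191.7-360)
E
```

```text
t: 33.48
eef_pos: [0.6641, -0.0695, 0.1058]
tcp_rot: [3.117, 0.005, -2.896]
force: [-0.6, -1.0, 0.8]
finger_gap: 0.0853
grip_force: 0.0
t: 34.1
eef_pos: [0.6659, -0.0683, 0.0216]
tcp_rot: [3.118, 0.008, -2.897]
force: [0.2, -0.3, 0.5]
finger_gap: 0.0852
grip_force: 0.0
t: 34.72
eef_pos: [0.6663, -0.0689, 0.0219]
tcp_rot: [3.119, 0.009, -2.897]
force: [-1.0, 0.7, 6.3]
finger_gap: 0.041
grip_force: 60.2
t: 35.35
eef_pos: [0.665, -0.0713, 0.1196]
tcp_rot: [3.118, 0.006, -2.897]
force: [0.6, -0.0, -1.6]
finger_gap: 0.0412
grip_force: 61.0
twist 0.025 shift@new [ 0.702  4.151 -0.104] shift@old [ 0.536  4.176 -0.104]
```

```bash
python3 -m crank '[[-1,[0.135,1,-0.1],0.025],[-1,[0.135,1,-0.1],0.025],[-1,[0.135,1,-0.1],0.025]]'
python3 -m crank '[[-1,[0.175,1,0],0],[-1,[0.175,1,0],0],[-1,[0.175,1,0],0]]'
python3 -m crank '[[-1,[0.175,1,0],0],[-1,[0.175,1,0],0],[-1,[0.175,1,0],0]]'
python3 -m crank '[[-1,[0.175,1,0],0],[-1,[0.175,1,0],0],[-1,[0.175,1,0],0],[-1,[0.175,1,0],0]]'
python3 - <<'E'
from h import *
plan([.512,.318,.0255],191.7-360)
E
```

```text
t: 35.72
eef_pos: [0.6268, 0.0245, 0.1322]
tcp_rot: [3.117, 0.005, -2.933]
force: [-0.1, 0.2, -1.8]
finger_gap: 0.0414
grip_force: 61.6
t: 36.1
eef_pos: [0.5898, 0.1179, 0.1344]
tcp_rot: [3.118, 0.005, -2.934]
force: [-0.8, -0.3, -1.8]
finger_gap: 0.0412
grip_force: 61.7
t: 36.48
eef_pos: [0.553, 0.2116, 0.1368]
tcp_rot: [3.118, 0.006, -2.934]
force: [-0.0, -0.8, -1.3]
finger_gap: 0.0415
grip_force: 61.8
t: 36.98
eef_pos: [0.5166, 0.3036, 0.1393]
tcp_rot: [3.119, 0.006, -2.938]
force: [0.3, -0.5, -1.7]
finger_gap: 0.0416
grip_force: 61.8
twist -0.0 shift@new [0.016 0.15  1.138] shift@old [0.016 0.15  1.138]
```

```bash
python3 -m crank '[[-1,[0.016,0.15,0.3],0],[-1,[0.016,0.15,0.4],0],[-1,[0.016,0.15,0.4],0]]'
python3 -m crank '[[-1,[0,0,0.3],0],[-1,[0,0,0.55],0],[-1,[0,0,0.67],0],[-1,[0,0,0.71],0],[-1,[0,0,0.735],0],[-1,[0,0,0.735],0],[-1,[0,0,0.735],0]]'
python3 -m crank '[[0.4,[0,0,0],0],[0.4,[0,0,0],0],[0.4,[0,0,0],0],[1,[0,0,0],0],[1,[0,0,0],0],[1,[0,0,-0.3],0],[1,[0,0,-0.8],0],[1,[0,0,-1],0],[1,[0,0,-1],0],[1,[0,0,-1],0]]'
python3 -m crank '[[1,[0,0.3,-1],0],[1,[0,0.3,-1],0],[1,[0,0.3,-1],0]]'
python3 - <<'E'
from h import *
c=shot('wrist','w9.png')
c=shot('top','t9.png')
s=shot('side','s9.png')
for col in('yellow','blue','red'):
  for k in blobs(c,col):
    (x,y),r=cv2.minEnclosingCircle(k); print(col,(round(x),round(y)),round(r),onz(c,[(x,y)],.068)[0])
w=cv2.imread('pics/w9.png');t=cv2.imread('pics/t9.png');s=cv2.imread('pics/s9.png')
v=lambda a:cv2.resize(a,(400,300))
cv2.imwrite('pics/all.png',np.vstack([np.hstack([v(w),v(t)]),np.hstack([v(s),cv2.resize(s[120:320,160:360],(400,300))])]))
E
```

```text
t: 37.35
eef_pos: [0.5114, 0.3189, 0.0996]
tcp_rot: [3.119, 0.005, -2.938]
force: [0.4, 0.7, -1.2]
finger_gap: 0.0414
grip_force: 61.7
t: 38.22
eef_pos: [0.5117, 0.3225, 0.0274]
tcp_rot: [3.118, 0.008, -2.936]
force: [-0.2, 0.6, -1.5]
finger_gap: 0.0416
grip_force: 61.7
t: 39.48
eef_pos: [0.5107, 0.3195, 0.1257]
tcp_rot: [3.118, 0.006, -2.937]
force: [-0.6, -0.3, -0.4]
finger_gap: 0.0857
grip_force: 0.0
t: 39.85
eef_pos: [0.5057, 0.348, 0.2292]
tcp_rot: [3.116, 0.01, -2.936]
force: [-0.5, -0.3, -1.1]
finger_gap: 0.0853
grip_force: 0.0
yellow (407, 163) 11 [ 0.58896806 -0.29682736  0.068     ]
yellow (449, 85) 8 [ 0.75170902 -0.39232238  0.068     ]
blue (391, 232) 23 [ 0.44699369 -0.25869813  0.068     ]
blue (398, 166) 23 [ 0.58272403 -0.27821555  0.068     ]
blue (395, 198) 23 [ 0.51549035 -0.26944794  0.068     ]
blue (491, 85) 8 [ 0.75208001 -0.48125863  0.068     ]
red (112, 204) 15 [0.51248225 0.31616169 0.068     ]
red (116, 240) 10 [0.43857559 0.3067718  0.068     ]
red (468, 50) 7 [ 0.82842425 -0.4364149   0.068     ]
```

View pics/all.png

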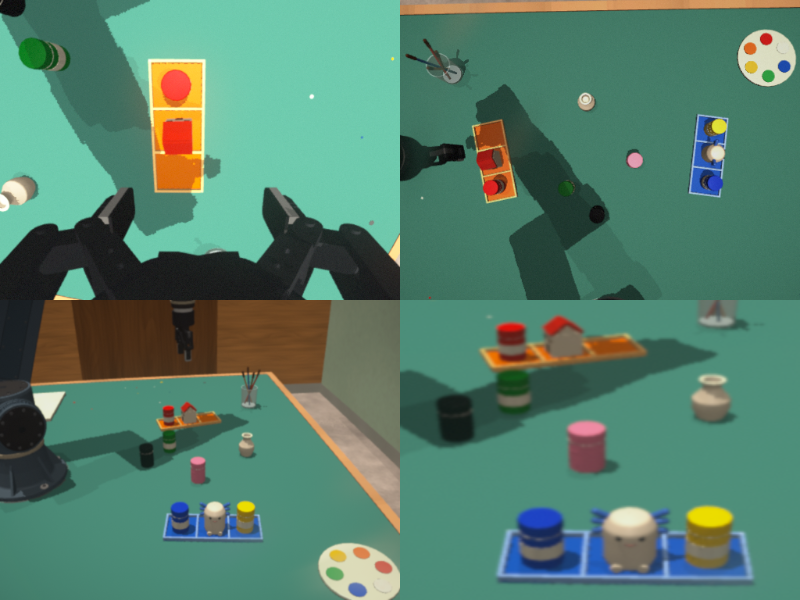

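All five pieces stand upright in the right bays, the green pot and vase are where they were, and the robot touches nothing. I'm handing in the job.

```bash
python3 -c "
from h import *
print(env.finish_job())"
```

```text
the job is handed in; nothing more can be done
None
```

I handed the job in at about 40 s on the robot's clock, but the verdict wasn't shown: the last pictures show all five pieces upright in their correct bays, with the green pot and vase apparently undisturbed.

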